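Unhitch the probe coupler from its ball mount

TASK

Take the grey probe coupler off its ball: first swing the clamp lever on the socket block wide open so that the coupler's tail is free, then draw the red latch tab sideways against its spring and lift the coupler off the ball by it. Finish while holding the coupler still and roughly level, right above its mount, about 10 cm higher than it sat; do not put it down or let go, leave the lever open, and do not disturb the things around.

Things in the scene. Friction and masses are not known exactly. Their poses are not given: they have to be found in the camera images.
- dock: Fixed bench mount on a 185 x 84 x 10 mm aluminium plate (its x -45 to +140 mm). Origin on the worktop under the ball; x runs from ball to socket block, z up. The ball's square foot has its top at 16 mm. Black socket block centred at x = 105 mm, 46 mm along x, 58 mm across, top at 47 mm, with an open-topped channel along x, 22 mm wide, that takes the coupler's tail.
- ball (a point): Centre of the fixed steel ball, 24 mm across, on an 11 mm neck; 44 mm above the worktop.
- clamp_lever (a joint): Steel lever turning level about an upright pin (dock x 105, y +22 mm). 0 = shut, across the channel over the tail towards the dock's -y: the tail cannot rise. Grows as the knob swings to the dock's +x (anticlockwise from above); stop at 1.75 rad; clear of the tail above about 1 rad. Starts at 0 to 0.25; stays where left (about 1 N at the knob moves it).
- lever_knob (a point): On the axis of the blue upright knob at the lever's end, 83.5 mm above the worktop. Round pin 13 mm across, 52 mm from the hinge axis, free from the lever's top (56 mm above the worktop) to its own top (90.5 mm).
- lever_hinge (a point): On the lever's upright hinge axis, at the height of lever_knob.
- coupler: Loose grey coupler, 0.3 kg with latch: hollow head 44 x 44 x 48 mm over the ball, tail bar 18 wide, 10 high along its +x to 125 mm, dark probe barrel to 55 mm on -x. Origin: centre of the head's underside, on the ball's axis; seated it is 16 mm above the worktop, axes parallel to the dock's. It must rise 45 mm to clear the ball. It balances about under the latch tab.
- latch (a joint): Spring slide on the coupler's top. 0 = locked, a fork lies under the ball; grows as it is drawn along the coupler's +y, stop at 0.018 m; the ball is free from 0.014 m. The spring pulls back with 2 N at 0, 6.5 N at the stop, and shuts the latch when let go. Once off the ball with the tab held, the coupler's body jumps sideways under the tab by this travel.
- latch_tab (a point): On the middle plane of the latch's red upright tab, 85 mm above the coupler's origin (101 mm above the worktop when seated). Tab 26 mm along the coupler's x, 10 mm thick along its y, free from 71 to 113.5 mm above the worktop. Moves with the latch; the coupler can be unlatched and carried by it.
- parafilm_roll: Bystander: tan tape roll lying flat, 72 mm across, 24 mm high, origin under its centre.
- marker_1: Bystander: marker pen, white and black, 130 mm long, 16 mm high, lying flat; origin under its centre.
- micropipette: Bystander: white and grey micropipette lying flat, 226 mm long, 32 mm high; origin under its centre.
- vial_1: Bystander: white-capped glass sample vial standing upright, 24 mm across, 58 mm high, origin under its centre.
- vial_2: Bystander: black-capped glass sample vial standing upright, 24 mm across, 58 mm high, origin under its centre.
- vial_3: Bystander: white-capped glass sample vial standing upright, 24 mm across, 58 mm high, origin under its centre.
- vial_4: Bystander: black-capped glass sample vial standing upright, 24 mm across, 58 mm high, origin under its centre.

How it is judged:
By the outcome, as a careful person would: the job done as asked, in the order asked, and still so for the second after the job is handed in, while the arm keeps its last pose, push and grip.
It also fails if it takes over 42 s, if anything falls off the work surface, if the arm or the gripper's body presses on something with over 40 N, if the wrist force passes 120 N, or if a joint passes its speed limit or range.

ROBOT

A 6-joint arm with a two-finger parallel gripper is mounted at the origin on a cart in front of the work surface, level with it; the furniture and walls round the work are solid. World frame = base frame: x ahead of the robot, y to its left, z up, the work surface at z = 0. Lengths are in m, angles in degrees, forces in N, time in s.
With the tool pointing down it reaches from about 0.4 to 0.825 m from the base axis. Payload 7 kg.
Tool frame: the origin (TCP) lies at the very end of the fingers, on their centre line; the grasp point (between the pads) lies 19 mm behind it (r.hold_point_z is the distance from the TCP to the grasp point, in m); z points along the fingers, y is the direction in which the jaws open and shut (so a half turn about z gives the same grasp; the last joint's range is limited). The gripper opens to 88 mm and grips with 3 to 60 N. Pads are 19 mm wide; open, the fingers measure 130 mm over their backs; the gripper's body (78 mm by 193 mm) begins 47 mm behind the grasp point.
Start: joints at [86.522, 20.546, 0.682, 0, -70.136, -16.507], TCP at [0.231, 0.634, 0.227] pointing down, gripper open.
Joint ranges: [-176.03, 176.03], [-82.01, 121.73], [-58.28, 71.71], [-173.87, 95.51], [-174.79, -0.11], [-173.66, 173.66]. Speed limits (degrees/s): [136.94, 136.94, 172.46, 180, 180, 180].

INTERFACE

Orientations are given as [roll, pitch, yaw] about the fixed x, y, z axes, in that order (R = Rz(yaw) Ry(pitch) Rx(roll)).
In Python, from plant import r gives the robot as it stands. The module is installed in compiled form; this text tells all that it offers.
- The arm moves only by the shell command python3 -m inch 'ROWS' [FORCE]. ROWS is text: rows parted by semicolons, each of 7 numbers parted by spaces: the shift along the tool's x, y, z in m, then the turn, a rotation vector about the tool's x, y, z in rad, then the opening, from 0 (shut) to 1 (fully open). In form: tx ty tz ax ay az jaw; .... A call has 1 to 20 rows; each row shifts and turns the commanded pose from where the row before left it, along the tool's axes as they then stand; what a row does not reach is not made up. A row lasts 1/12 s, in which the tool goes at most 41.7 mm and 7.16 degrees, less where a joint would pass 70% of its speed; a pose out of reach is approached as far as the arm can. A call with a gripper value outside its range is refused whole. The fingers move at their own pace and stop on an object; FORCE is the grip in N (left out, the last holds). Time passes only in rows, so rows that do not move let the fingers close. It gives the time, the measured TCP pose, the force and the opening at its end, in the units of the state.
- r.get_state(): the state, without advancing time (a new reading comes with each control period).
- r.capture(name): name is "scene" or "top" or "wrist"; returns the picture (384x512x3 uint8, red, green, blue); there is no depth.
- r.camera_params(name): a dict with "vfov" (degrees; the focal length in pixels is half the picture's height over the tangent of half this angle, whatever the lens; pixels are square), "cx", "cy" (the principal point, pixels), "distortion" ([k1, k2, p1, p2, k3] as OpenCV has them; the pictures are not rectified), "R" (3x3) and "t" (3): a world point X has camera coordinates R X + t. Camera axes: x right, y down, z forward; pixel columns grow to the right and rows downward; lengths in m; the calibration is good to about 2 mm. A picture is of the moment at which its call begins: read the wrist's pose just before it. camera_params takes no time and is no camera call; for the wrist camera it gives the pose at the moment of the call.
- r.close_job(): hands the job in, once; it reports no verdict.
Trained networks look in the newest picture that a camera, given by its name, has taken for a name from the list of things; names that differ only in an ending like _2 or _b are one class to them, and where a whole thing is asked for, a point or a joint stands for the part that bears it (a point fixed in the world has none). Each returns a list of dicts, best first, with "p" (0 to 1); they miss things now and then, are a little off and sometimes report something else, mostly with a low value. They report only what shows in the picture. A call takes as long as a camera call.
- r.recognise(target, camera): "xy" ([column, row] in pixels, amid what is visible of it).
The state is a dict: "time_s": time; "joints": joint angles; "qd": joint speeds; "joint_torque": joint torques, N m; "tcp_pos": TCP position; "eef_rot": TCP orientation; "contact_force": force on the tool from outside, world axes, zero at the start; "moment": the same for the moment, N m; "gripper_width": finger opening in m.
Only numpy, scipy, OpenCV 4.12 (cv2) and the standard library are available. Lean on these libraries where they do the work, as an engineer would, in place of code of your own. Each camera call takes 0.05 s, during which the arm holds its last target.

## Working session

There is one attempt and no reset: what is moved stays moved. The work goes in short steps, Python scripts to look and compute and a shell command to move; the robot and the scene stay as the last step left them, time stands still between calls to the robot, and variables do not carry over. Pictures are saved under pics/ and viewed, and the job is handed in when it is done.

```bash
mkdir -p pics
cat > h.py <<'E'
import numpy as np, cv2
from plant import r
def K(p):
    f=192/np.tan(np.radians(p["vfov"])/2)
    return np.array([[f,0,p["cx"]],[0,f,p["cy"]],[0,0,1.]]),np.array(p["distortion"],float)
def ray(p,xy):
    k,d=K(p); u=cv2.undistortPoints(np.array([[xy]],float),k,d)[0,0]
    R=np.array(p["R"]);t=np.array(p["t"])
    v=R.T@np.array([u[0],u[1],1]); return -R.T@t, v/np.linalg.norm(v)
def atz(p,xy,z):
    o,v=ray(p,xy); return o+v*(z-o[2])/v[2]
def proj(p,X):
    k,d=K(p); R=np.array(p["R"]);t=np.array(p["t"])
    return cv2.projectPoints(np.array(X,float).reshape(-1,3),cv2.Rodrigues(R)[0],t,k,d)[0].reshape(-1,2)
def tri(obs):
    A=np.zeros((3,3));b=np.zeros(3)
    for p,xy in obs:
        o,v=ray(p,xy);P=np.eye(3)-np.outer(v,v);A+=P;b+=P@o
    return np.linalg.solve(A,b)
def cap(n,f):
    p=r.camera_params(n); im=r.capture(n); cv2.imwrite('pics/'+f,im[:,:,::-1]); return p,im
E
python3 - <<'E'
from h import *
for n in ("scene","top","wrist"):
    p,im=cap(n,n+'0.png'); 
    R=np.array(p["R"]); print(n,-R.T@np.array(p["t"]))
    for t in ("latch_tab","lever_knob","lever_hinge","ball","coupler","dock","vial_1","marker_1","micropipette","parafilm_roll"):
        print(t,[(np.round(q["xy"]),round(q["p"],2)) for q in r.recognise(t,n)[:5]])
print(r.get_state())
E
```

```text
scene [ 0.20635375 -0.53767614  0.45841265]
latch_tab [(array([260., 234.]), 0.58), (array([350., 259.]), 0.44)]
lever_knob [(array([237., 211.]), 0.56)]
lever_hinge [(array([234., 214.]), 0.57)]
ball [(array([236., 247.]), 0.77)]
coupler [(array([259., 237.]), 0.65), (array([237., 212.]), 0.32), (array([239., 248.]), 0.17)]
dock [(array([237., 246.]), 0.64)]
vial_1 [(array([377., 261.]), 0.88), (array([364., 274.]), 0.71), (array([349., 260.]), 0.54), (array([389., 245.]), 0.48)]
marker_1 [(array([264., 192.]), 0.7)]
micropipette [(array([219., 188.]), 0.83)]
parafilm_roll [(array([199., 184.]), 0.72)]
top [0.38203544 0.15694361 1.09637816]
latch_tab [(array([307., 227.]), 0.73), (array([202., 176.]), 0.18)]
lever_knob [(array([261., 231.]), 0.71)]
lever_hinge [(array([304., 229.]), 0.62)]
ball [(array([280., 238.]), 0.81)]
coupler [(array([301., 229.]), 0.96)]
dock [(array([279., 234.]), 0.6)]
vial_1 [(array([361., 187.]), 0.42)]
marker_1 [(array([202., 180.]), 0.61)]
micropipette [(array([192., 214.]), 0.82), (array([262., 229.]), 0.3)]
parafilm_roll [(array([340., 155.]), 0.35)]
wrist [0.29576641 0.61113485 0.38519633]
latch_tab []
lever_knob []
lever_hinge []
ball []
coupler []
dock []
vial_1 []
marker_1 []
micropipette []
parafilm_roll []
{'time_s': 1.65, 'joints': array([ 8.65241945e+01,  2.05464748e+01,  6.82489866e-01, -1.99814312e-03,
       -7.01369575e+01, -1.65068823e+01]), 'qd': array([-0.07917198,  0.0229249 ,  0.05256749, -0.03373019,  0.04240804,
        0.03958911]), 'joint_torque': array([ 5.08067697e-04, -5.82364655e+01,  2.93276578e+01,  7.00211853e+00,
        1.22652258e-02, -1.97410600e-05]), 'tcp_pos': array([0.2306696, 0.634332 , 0.2265577]), 'eef_rot': array([ 1.79998562e+02,  1.53402434e-03, -1.99833667e+01]), 'contact_force': array([-0.08716531, -0.13310266, -0.39384173]), 'moment': array([ 0.03144542, -0.0214267 ,  0.0233478 ]), 'gripper_width': 0.087767399010168}
```

Run:
```python
import cv2
a=cv2.imread('pics/scene0.png');b=cv2.imread('pics/top0.png')
cv2.imwrite('pics/sc.png',cv2.resize(a[150:310,150:410],None,fx=3,fy=3,interpolation=cv2.INTER_CUBIC))
cv2.imwrite('pics/tc.png',cv2.resize(b[130:290,170:390],None,fx=3.5,fy=3.5,interpolation=cv2.INTER_CUBIC))
```

```text
(no output)
```

View pics/sc.png

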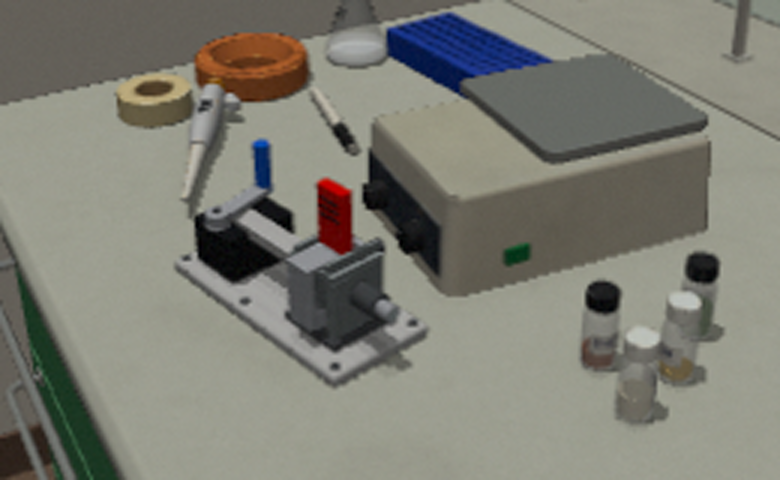

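View pics/tc.png

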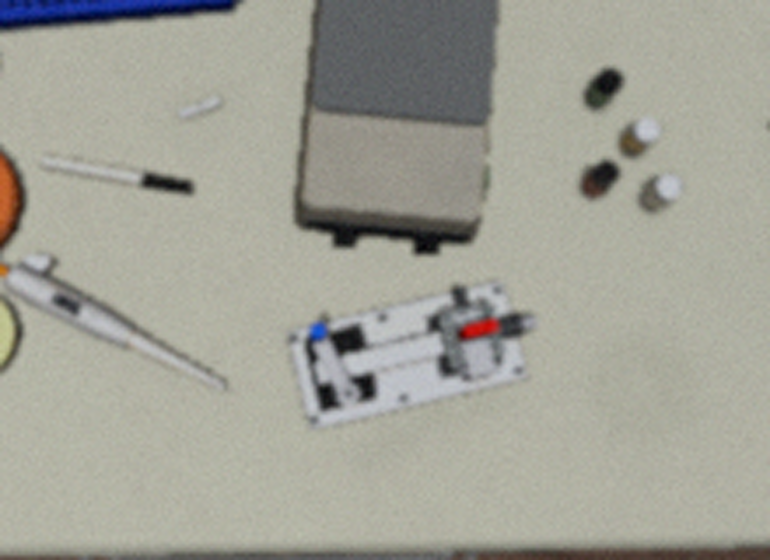

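View pics/top0.png

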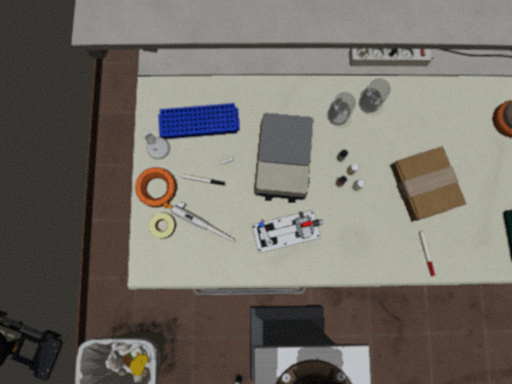

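Run:
```python
from h import *
ps=r.camera_params("scene");pt=r.camera_params("top");pw=r.camera_params("wrist")
def T(x,y): return (170+x/3.5-.36,130+y/3.5-.36)
def S(x,y): return (150+x/3-.33,150+y/3-.33)
print('tab top',atz(pt,T(482,328),.1135), tri([(pt,T(482,328)),(ps,S(334,184))]))
print('knob top',atz(pt,T(318,330),.0905), tri([(pt,T(318,330)),(ps,S(262,143))]))
print('hinge top',atz(pt,T(348,395),.06), tri([(pt,T(348,395)),(ps,S(216,212))]))
for n,q in dict(c1=(312,427),c2=(290,330),c3=(498,282),c4=(527,377)).items(): print(n,atz(pt,T(*q),.01))
print('hot front top',[atz(pt,T(*q),.08) for q in((300,215),(475,230))], tri([(pt,T(303,208)),(ps,S(372,120))]),tri([(pt,T(470,222)),(ps,S(455,200))]))
print('plate corner', tri([(pt,T(313,108)),(ps,S(462,85))]),tri([(pt,T(487,124)),(ps,S(552,158))]))
print('pw',np.array(pw["R"]),pw["t"],pw["vfov"])
print(r.hold_point_z)
```

```text
tab top [0.48043104 0.01444531 0.1135    ] [0.479654   0.01493513 0.11513679]
knob top [0.48240865 0.13577982 0.0905    ] [0.48205224 0.13591037 0.09003981]
hinge top [0.43470253 0.11246823 0.06      ] [0.43430554 0.1125428  0.05817808]
c1 [0.41176384 0.13985337 0.01      ]
c2 [0.49065294 0.15700274 0.01      ]
c3 [ 0.52875148 -0.01502971  0.01      ]
c4 [ 0.4502885  -0.03616543  0.01      ]
hot front top [array([0.57316201, 0.14850328, 0.08      ]), array([0.5602236 , 0.01259546, 0.08      ])] [0.57841466 0.14620831 0.08031776] [0.56831605 0.01529025 0.07706828]
plate corner [0.65467961 0.13774365 0.09549235] [0.64077292 0.00290322 0.09569071]
pw [[-0.34159412 -0.93984646 -0.00144524]
 [-0.90802338  0.32963023  0.25852939]
 [-0.24250154  0.08962443 -0.96600231]] [ 0.67596375 -0.03246936  0.38904748] 60.37638963588537
0.0188
```

```bash
python3 -m inch '0.0226 0.0212 0 0 0 0 0.4; 0.0226 0.0212 0 0 0 0 0.4; 0.0226 0.0212 0 0 0 0 0.4; 0.0226 0.0212 0 0 0 0 0.4; 0.0226 0.0212 0 0 0 0 0.4; 0.0226 0.0212 0 0 0 0 0.4; 0.0226 0.0212 0 0 0 0 0.4; 0.0226 0.0212 0 0 0 0 0.4; 0.0226 0.0212 0 0 0 0 0.4; 0.0226 0.0212 0 0 0 0 0.4; 0.0226 0.0212 0 0 0 0 0.4; 0.0226 0.0212 0 0 0 0 0.4; 0.0226 0.0212 0 0 0 0 0.4; 0.0226 0.0212 0 0 0 0 0.4; 0.0226 0.0212 0 0 0 0 0.4; 0.0226 0.0212 0 0 0 0 0.4; 0.0226 0.0212 0 0 0 0 0.4; 0.0226 0.0212 0 0 0 0 0.4'
python3 -m inch '0 0 0 0 0 0.117 0.4;0 0 0 0 0 0.117 0.4;0 0 0 0 0 0.117 0.4;0 0 0 0 0 0.117 0.4;0 0 0 0 0 0.117 0.4;0 0 0 0 0 0.117 0.4;0 0 0 0 0 0.117 0.4;0 0 0 0 0 0.117 0.4;0 0 0 0 0 0.117 0.4;0 0 0 0 0 0.117 0.4;0 0 0 0 0 0.117 0.4;0 0 0 0 0 0.117 0.4;0 0 0 0 0 0.117 0.4;0 0 0 0 0 0.117 0.4;0 0 0 0 0 0.117 0.4;0 0 0 0 0 0.117 0.4;0 0 0 0 0 0.117 0.4;0 0 0 0 0 0.117 0.4;0 0 0 0 0 0.117 0.4;0 0 0 0 0 0.117 0.4'
python3 -m inch '0 0 0 0 0 0 0.4'
python3 - <<'E'
from h import *
print(r.get_state()["joints"])
p,im=cap("wrist","w1.png")
for t in ("latch_tab","lever_knob","lever_hinge"):
    for q in r.recognise(t,"wrist"):
        z=dict(latch_tab=.101,lever_knob=.0835,lever_hinge=.0835)[t]
        print(t,np.round(q["xy"],1),round(q["p"],2),atz(p,q["xy"],z).round(4))
cv2.imwrite('pics/w1b.png',cv2.resize(im[:,:,::-1],None,fx=1.5,fy=1.5,interpolation=cv2.INTER_CUBIC))
E
```

```text
time_s: 3.15
tcp_pos: [0.4831, 0.1353, 0.2269]
eef_rot: [-180.0, -0.0, -20.0]
contact_force: [1.1, 0.7, 0.1]
gripper_width: 0.0351
time_s: 4.82
tcp_pos: [0.4826, 0.1367, 0.2267]
eef_rot: [180.0, 0.0, -154.4]
contact_force: [-0.6, 0.7, 0.2]
gripper_width: 0.0352
time_s: 4.9
tcp_pos: [0.4826, 0.1367, 0.2267]
eef_rot: [180.0, 0.0, -154.4]
contact_force: [0.0, 0.2, 0.5]
gripper_width: 0.0348
[ 3.82957272e+01  4.03666981e+00 -2.07224318e+01 -1.47857092e-03
 -6.52229339e+01 -1.02662466e+02]
latch_tab [145.9 117.6] 0.75 [0.471  0.0275 0.101 ]
lever_knob [262.3 148. ] 0.95 [0.4538 0.1296 0.0835]
lever_hinge [258.6 148.2] 0.85 [0.4555 0.1267 0.0835]
```

View pics/w1b.png

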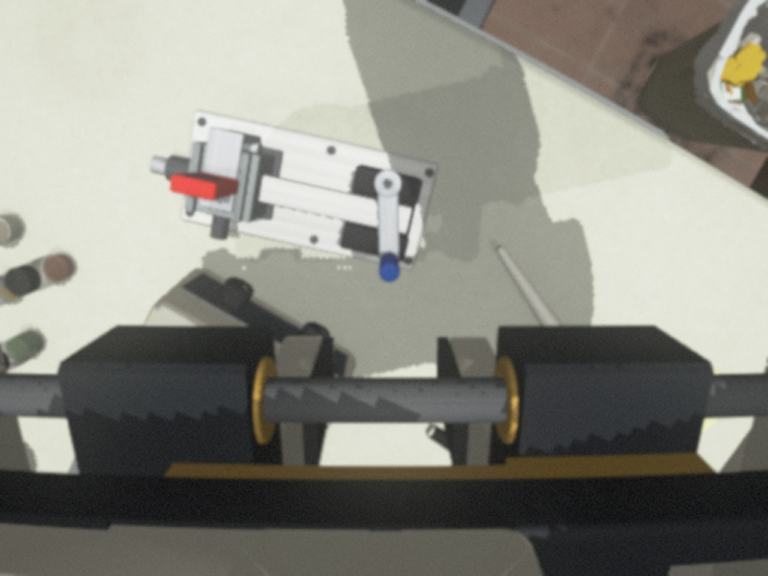

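Run:
```python
from h import *
im=cv2.imread('pics/w1.png')
cv2.imwrite('pics/w1c.png',cv2.resize(im[65:195,95:305],None,fx=3.8,fy=3.8,interpolation=cv2.INTER_CUBIC))
p=r.camera_params("wrist")
print(proj(p,[[.482,.136,.0905],[.482,.136,.056],[.434,.1125,.06],[.4797,.0148,.1135],[.4797,.0148,.071]]))
```

```text
[[255.29238027 179.67780797]
 [255.39622765 171.98194169]
 [255.40012873 118.70498851]
 [123.49288124 120.21561833]
 [140.91688956 117.76321291]]
```

View pics/w1c.png

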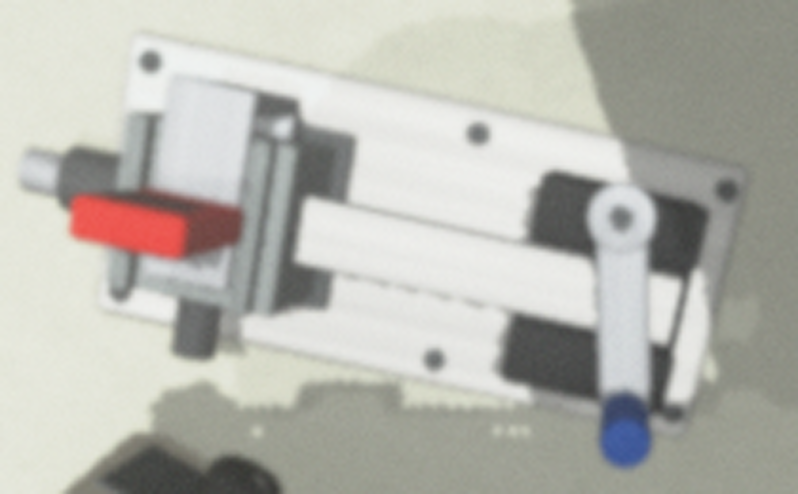

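```bash
cat > fit.py <<'E'
from h import *
from scipy.optimize import least_squares
ps=r.camera_params("scene");pt=r.camera_params("top");pw=r.camera_params("wrist")
T=lambda x,y:(170+x/3.5-.36,130+y/3.5-.36)
S=lambda x,y:(150+x/3-.33,150+y/3-.33)
W=lambda x,y:(95+x/3.8-.37,65+y/3.8-.37)
# names: local dock coordinates
L=dict(tab=(0,0,.1135),hinge=(.105,.022,.060),a=(-.045,.042,.01),b=(-.045,-.042,.01),c=(.14,-.042,.01),d=(.14,.042,.01))
O=[(pt,dict(tab=T(482,328),knob=T(318,330),hinge=T(348,395),d=T(312,427),c=T(290,330),b=T(498,282),a=T(527,377)),1.),
(ps,dict(tab=S(334,184),knob=S(262,143),hinge=S(216,212),d=S(177,262),a=S(335,383),b=S(428,328)),1.),
(pw,dict(tab=W(131,227),knob=W(626,443),hinge=W(621,216),a=W(136,33),b=W(100,308),c=W(684,432),d=W(748,170)),1.)]
def loc(n,v):
    x,y,yaw,th,ty,tx=v
    if n=='knob': l=(.105+.052*np.sin(th),.022-.052*np.cos(th),.0905)
    elif n=='tab': l=(tx,ty,.1135)
    else: l=L[n]
    c,s=np.cos(yaw),np.sin(yaw)
    return [x+c*l[0]-s*l[1],y+s*l[0]+c*l[1],l[2]]
def res(v,O=O,full=False):
    o=[]
    for p,d,w in O:
        q=proj(p,[loc(n,v) for n in d]); e=(q-np.array(list(d.values())))*w
        if full:
            for n,k in zip(d,e): print(n,k.round(1))
        o.append(e.ravel())
    return np.concatenate(o)
if __name__=='__main__':
    v0=[.48,.01,np.radians(102.5),.24,0,0]
    for OO in (O,O[:1],O[1:2],O[2:]):
        s=least_squares(lambda v:np.r_[res(v,OO),(v[4:]-0)*300],v0,loss='soft_l1')
        v=s.x; print(v.round(4),np.degrees(v[2]).round(2)); print(' tab',np.round(loc('tab',v),4),'knob',np.round(loc('knob',v),4),'hinge',np.round(loc('hinge',v),4))
        if OO is O: res(v,O,True)
E
python3 fit.py
```

```text
[ 4.8100e-01  1.8600e-02  1.8027e+00  2.4060e-01 -2.0000e-04  1.2000e-03] 103.28
 tab [0.4809 0.0198 0.1135] knob [0.4817 0.1394 0.0905] hinge [0.4354 0.1157 0.06  ]
tab [-2.1 -0.1]
knob [-1.4  0.3]
hinge [-1.2 -0.3]
d [-1.9  1.4]
c [-2.6  0.4]
b [ 0.1 -1.2]
a [-0.5 -0. ]
tab [-0.2 -0.6]
knob [-0.6 -0.8]
hinge [ 0.1 -1.6]
d [-1.6 -1.4]
a [-0.  -2.5]
b [ 0.8 -2.3]
tab [-0.5 -0.2]
knob [-0.6 -0.2]
hinge [-0.3  0.1]
a [-2.4 -2.3]
b [-2.7 -0.1]
c [-0.1  1.9]
d [ 0.9 -1. ]
[ 4.8050e-01  1.4800e-02  1.7927e+00  2.4410e-01  1.0000e-04 -2.0000e-04] 102.71
 tab [0.4805 0.0146 0.1135] knob [0.4824 0.1358 0.0905] hinge [0.4359 0.1124 0.06  ]
[ 4.7820e-01  1.2800e-02  1.7871e+00  2.5130e-01 -1.1000e-03  1.8000e-03] 102.39
 tab [0.4789 0.0147 0.1135] knob [0.4806 0.134  0.0905] hinge [0.4342 0.1106 0.06  ]
[4.8130e-01 1.9500e-02 1.8069e+00 2.3460e-01 2.0000e-04 8.0000e-04] 103.53
 tab [0.4809 0.0202 0.1135] knob [0.4817 0.14   0.0905] hinge [0.4353 0.1164 0.06  ]
```

Run:
```python
from h import *
from scipy.spatial.transform import Rotation as Ro
st=r.get_state(); R=Ro.from_euler('xyz',st["eef_rot"],degrees=True).as_matrix(); p=r.camera_params("wrist")
im=cv2.imread('pics/w1.png'); im=cv2.resize(im,None,fx=3,fy=3,interpolation=cv2.INTER_CUBIC)
for s in(-1,1):
  for x in(-.0095,.0095):
    for z in (0,-.0376):
      q=proj(p,st["tcp_pos"]+R@np.array([x,s*st["gripper_width"]/2,z]))[0]; print(s,x,z,q.round(1)); cv2.circle(im,tuple(int(v*3+1) for v in q),3,(0,255,0),-1)
cv2.imwrite('pics/wf.png',im[600:1000,480:1080])
```

```text
-1 -0.0095 0 [221.9 257.2]
-1 -0.0095 -0.0376 [213.1 297.5]
-1 0.0095 0 [220.8 223.5]
-1 0.0095 -0.0376 [211.2 256.6]
1 -0.0095 0 [288.4 257.2]
1 -0.0095 -0.0376 [296.7 297.5]
1 0.0095 0 [289.5 223.5]
1 0.0095 -0.0376 [298.4 256.6]
```

View pics/wf.png

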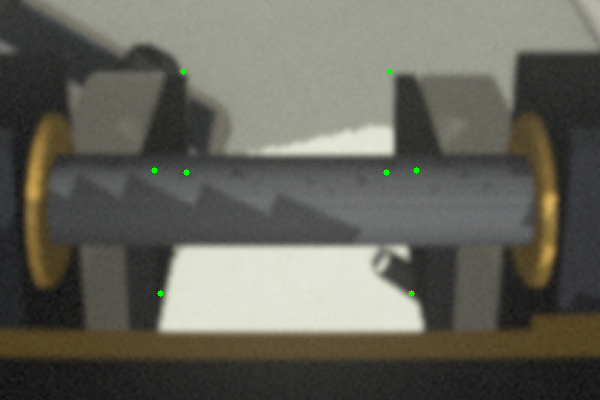

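```bash
python3 -m inch '0 0 0.0198 0 0 0 0.4;0 0 0.0198 0 0 0 0.4;0 0 0.0198 0 0 0 0.4;0 0 0.0198 0 0 0 0.4;0 0 0.0198 0 0 0 0.4;0 0 0.0198 0 0 0 0.4;0 0 0.0198 0 0 0 0.4;0 0 0.0198 0 0 0 0.4;0 0 0 0 0 0 0.2;0 0 0 0 0 0 0.2;0 0 0 0 0 0 0.2;0 0 0 0 0 0 0.2' 5
python3 - <<'E'
from h import *
p,im=cap("wrist","w2.png");cap("scene","s2.png")
print(r.get_state()["contact_force"])
E
```

```text
time_s: 6.1
tcp_pos: [0.4835, 0.1372, 0.0695]
eef_rot: [180.0, 0.1, -154.0]
contact_force: [0.2, 0.0, 0.9]
gripper_width: 0.0185
[ 0.20128713 -0.46694456  0.78444757]
```

View pics/w2.png

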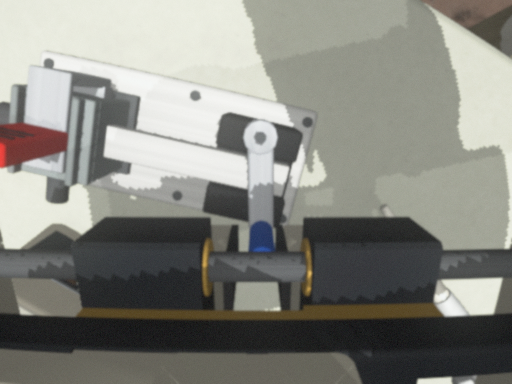

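View pics/s2.png

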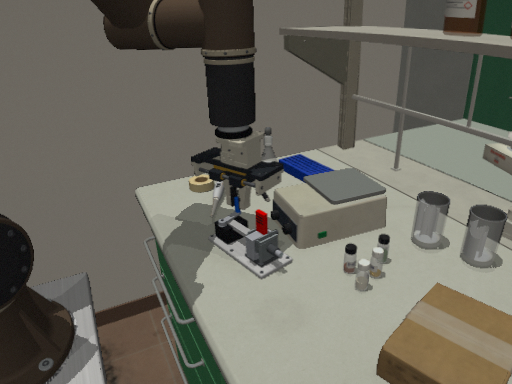

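The wrist view shows the blue knob between the fingers (about col 261), so I swing it.

```bash
python3 -m inch '0.00025 0.00505 0 0 0 -0.0972 0.2;0.00025 0.00505 0 0 0 -0.0972 0.2;0.00025 0.00505 0 0 0 -0.0972 0.2;0.00025 0.00505 0 0 0 -0.0972 0.2;0.00025 0.00505 0 0 0 -0.0972 0.2;0.00025 0.00505 0 0 0 -0.0972 0.2;0.00025 0.00505 0 0 0 -0.0972 0.2;0.00025 0.00505 0 0 0 -0.0972 0.2;0.00025 0.00505 0 0 0 -0.0972 0.2;0.00025 0.00505 0 0 0 -0.0972 0.2;0.00025 0.00505 0 0 0 -0.0972 0.2;0.00025 0.00505 0 0 0 -0.0972 0.2;0.00025 0.00505 0 0 0 -0.0972 0.2;0.00025 0.00505 0 0 0 -0.0972 0.2;0 0 0 0 0 0 0.2;0 0 0 0 0 0 0.2'
python3 - <<'E'
from h import *
p,im=cap("wrist","w3.png")
print(r.get_state()["contact_force"])
E
```

```text
time_s: 7.53
tcp_pos: [0.4235, 0.1646, 0.0689]
eef_rot: [-179.9, 0.0, -76.2]
contact_force: [-0.3, -0.6, -0.2]
gripper_width: 0.0184
[0.33782315 0.33865565 0.19359676]
```

View pics/w3.png

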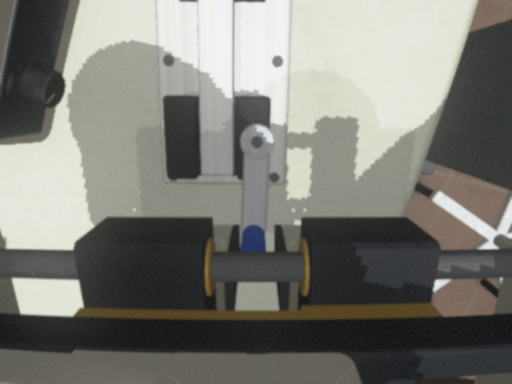

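```bash
python3 -m inch '0 0 0 0 0 0 0.45;0 0 0 0 0 0 0.45;0 0 0 0 0 0 0.45;0 0 -0.02 0 0 0 0.45;0 0 -0.03 0 0 0 0.45;0 0 -0.03 0 0 0 0.45;0 0 -0.03 0 0 0 0.45;0 0 -0.03 0 0 0 0.45;0.0261 -0.0033 0 0 0 0.016 0.45;0.0261 -0.0033 0 0 0 0 0.45;0.0261 -0.0033 0 0 0 0 0.45;0.0261 -0.0033 0 0 0 0 0.45;0.0261 -0.0033 0 0 0 0 0.45;0.0261 -0.0033 0 0 0 0 0.45;0 0 0 0 0 0 0.45;0 0 0 0 0 0 0.45'
python3 - <<'E'
from h import *
st=r.get_state();print(st["tcp_pos"],st["eef_rot"])
p,im=cap("wrist","w4.png")
print(np.array(p["R"]),p["t"])
for t in ("latch_tab","lever_knob"):
    for q in r.recognise(t,"wrist"):print(t,np.round(q["xy"],1),round(q["p"],2))
print(proj(p,[[.480,.017,.1135],[.480,.017,.071]]))
p,im=cap("top","t4.png")
cv2.imwrite('pics/t4c.png',cv2.resize(im[180:270,230:340,::-1],None,fx=5,fy=5,interpolation=cv2.INTER_CUBIC))
E
```

```text
time_s: 8.92
tcp_pos: [0.4782, 0.0152, 0.2078]
eef_rot: [179.9, -0.0, -77.2]
contact_force: [-0.2, 1.2, -0.6]
gripper_width: 0.0395
[0.47821643 0.01515993 0.20778461] [ 1.79948495e+02 -6.84622502e-03 -7.72076320e+01]
[[-9.75137512e-01 -2.21600537e-01 -1.86230418e-04]
 [-2.14041600e-01  9.41656652e-01  2.59747847e-01]
 [-5.73848973e-02  2.53329730e-01 -9.65676458e-01]] [0.46976298 0.05942275 0.39534493]
latch_tab [258.1 184.4] 0.97
lever_knob [274. 292.] 0.55
[[253.96646317 193.763767  ]
 [254.33072245 181.3920703 ]]
```

View pics/w4.png

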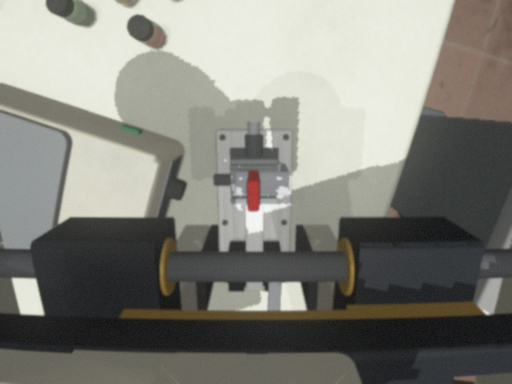

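View pics/t4c.png

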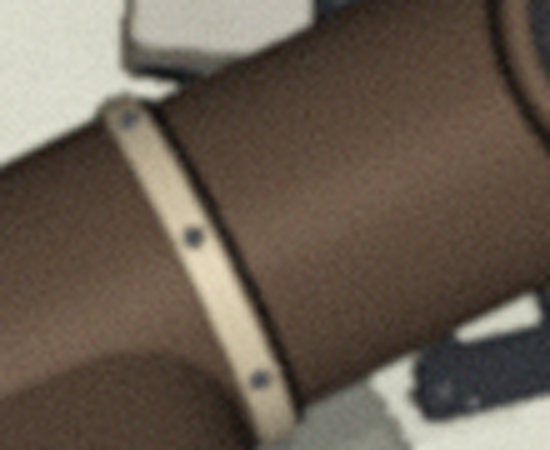

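Run:
```python
from h import *
im=cv2.imread('pics/w4.png')
cv2.imwrite('pics/w4c.png',cv2.resize(im[110:310,190:320],None,fx=3,fy=3,interpolation=cv2.INTER_CUBIC))
hsv=cv2.cvtColor(im,cv2.COLOR_BGR2HSV)
m=((hsv[...,1]>170)&((hsv[...,0]<8)|(hsv[...,0]>172))&(hsv[...,2]>80)).astype(np.uint8); m[:, :190]=0;m[:,320:]=0
ys,xs=np.nonzero(m); print(xs.min(),xs.max(),ys.min(),ys.max(),xs.mean())
for y in range(ys.min(),ys.max()+1,4): print(y,xs[ys==y].min(),xs[ys==y].max())
p=r.camera_params("wrist"); print(p["cx"],p["cy"])
```

```text
248 257 182 208 251.94594594594594
182 255 255
186 250 253
190 251 252
194 256 256
198 251 251Traceback (most recent call last):
  File "<stdin>", line 7, in <module>
    return umr_minimum(a, axis, None, out, keepdims, initial, where)
ValueError: zero-size array to reduction operation minimum which has no identity
```

View pics/w4c.png

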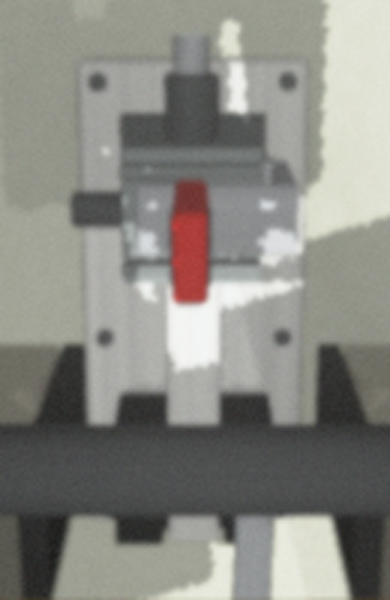

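Run:
```python
from h import *
from scipy.spatial.transform import Rotation as Ro
st=r.get_state(); R=Ro.from_euler('xyz',st["eef_rot"],degrees=True).as_matrix(); p=r.camera_params("wrist")
for xy in ((252.8,195.1),(251.1,194.4)):
    X=atz(p,xy,.1135); print(X,R.T@(X-st["tcp_pos"]))
X=atz(p,(252.2,216),.06)
im=cv2.imread('pics/w4.png'); im=cv2.resize(im,None,fx=3,fy=3,interpolation=cv2.INTER_CUBIC)
for s in(-1,1):
  for x in(-.0095,.0095):
      q=proj(p,st["tcp_pos"]+R@np.array([x,s*st["gripper_width"]/2,0]))[0]; cv2.circle(im,tuple(int(v*3+1) for v in q),3,(0,255,0),-1)
cv2.imwrite('pics/wf4.png',im[600:1000,480:1080])
```

```text
[0.48046671 0.02024741 0.1135    ] [-0.00261979 -0.003174    0.09463487]
[0.48191553 0.01998839 0.1135    ] [-0.00204087 -0.00452716  0.09463474]
```

View pics/wf4.png

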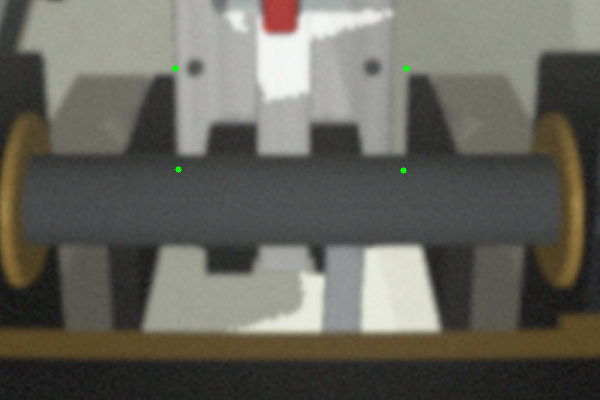

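```bash
python3 -m inch '-0.001 -0.0034 0 0 0 0 0.45;0 0 0.02 0 0 0 0.45;0 0 0.025 0 0 0 0.45;0 0 0.025 0 0 0 0.45;0 0 0.025 0 0 0 0.45;0 0 0.02 0 0 0 0.45;0 0 0.014 0 0 0 0.45;0 0 0 0 0 0 0.45;0 0 0 0 0 0 0.45'
python3 - <<'E'
from h import *
p,im=cap("wrist","w5.png");p,im=cap("scene","s5.png")
cv2.imwrite('pics/s5c.png',cv2.resize(im[160:290,190:310,::-1],None,fx=4.5,fy=4.5,interpolation=cv2.INTER_CUBIC))
E
```

```text
time_s: 9.87
tcp_pos: [0.4811, 0.0186, 0.0789]
eef_rot: [179.9, -0.0, -76.9]
contact_force: [0.4, 0.6, 0.6]
gripper_width: 0.0395
```

View pics/w5.png

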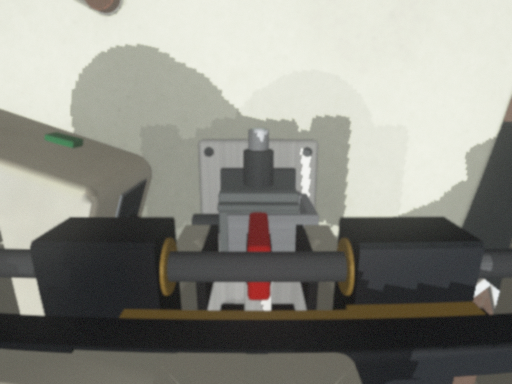

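View pics/s5c.png

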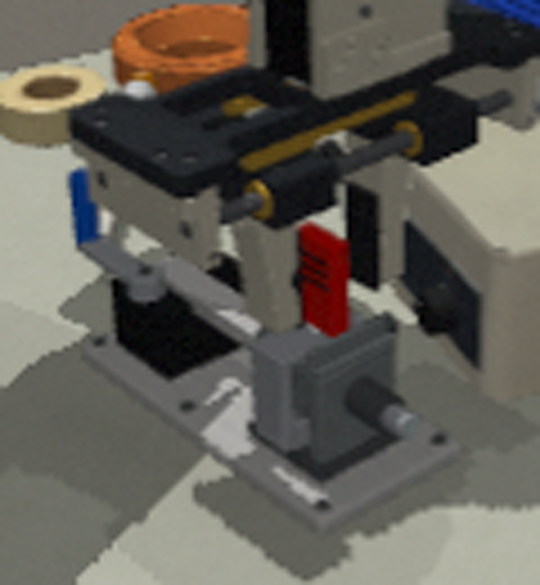

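```bash
python3 -m inch '0.0015 0 0 0 0 0 0.45;0 0 0 0 0 0 0;0 0 0 0 0 0 0;0 0 0 0 0 0 0;0 0 0 0 0 0 0;0 0 0 0 0 0 0;0 0 0 0 0 0 0;0 0 0 0 0 0 0' 45
```

```text
time_s: 10.63
tcp_pos: [0.4815, 0.0166, 0.0791]
eef_rot: [180.0, -0.0, -77.0]
contact_force: [-1.1, 0.0, 0.5]
gripper_width: 0.01
```

Gripped at 10 mm width, so I draw the latch.

```bash
python3 -m inch '0 0.002 0 0 0 0 0;0 0.002 0 0 0 0 0;0 0.002 0 0 0 0 0;0 0.002 0 0 0 0 0;0 0.002 0 0 0 0 0;0 0.002 0 0 0 0 0;0 0.002 0 0 0 0 0;0 0 0 0 0 0 0;0 0 0 0 0 0 0'
python3 -m inch '0 0.0015 0 0 0 0 0;0 0.001 0 0 0 0 0;0 0 0 0 0 0 0;0 0 0 0 0 0 0'
```

```text
time_s: 11.38
tcp_pos: [0.4681, 0.0136, 0.0793]
eef_rot: [-180.0, 0.0, -77.0]
contact_force: [4.3, 1.3, -4.0]
gripper_width: 0.0099
time_s: 11.72
tcp_pos: [0.4659, 0.0132, 0.0792]
eef_rot: [-180.0, 0.0, -77.0]
contact_force: [5.2, 0.9, -5.4]
gripper_width: 0.0097
```

```bash
python3 -m inch '0 0.0007 0 0 0 0 0;0 0 -0.002 0 0 0 0;0 0 -0.003 0 0 0 0;0 0 -0.003 0 0 0 0;0 0 0 0 0 0 0;0 0 0 0 0 0 0'
python3 - <<'E'
from h import *
p,im=cap("scene","s6.png")
cv2.imwrite('pics/s6c.png',cv2.resize(im[160:290,190:310,::-1],None,fx=4.5,fy=4.5,interpolation=cv2.INTER_CUBIC))
E
```

```text
time_s: 12.22
tcp_pos: [0.4661, 0.0132, 0.0879]
eef_rot: [-179.9, 0.0, -77.0]
contact_force: [5.3, 0.8, -0.4]
gripper_width: 0.0101
```

View pics/s6c.png

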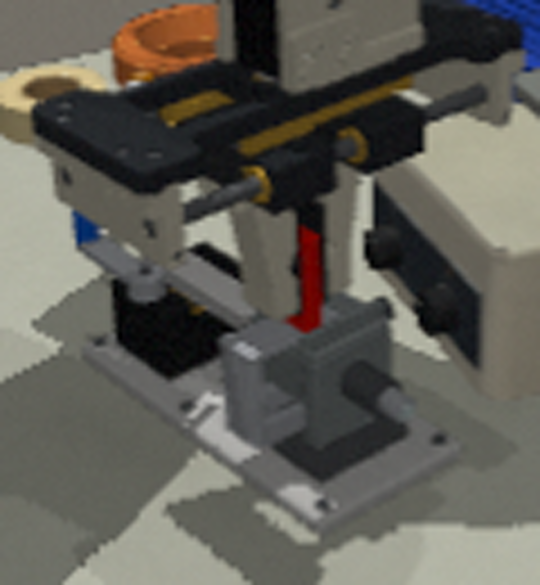

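```bash
python3 -m inch '0 0 -0.004 0 0 0 0;0 0 -0.004 0 0 0 0;0 0 -0.004 0 0 0 0;0 0 -0.004 0 0 0 0;0 0 0 0 0 0 0'
python3 - <<'E'
from h import *
p,im=cap("scene","s7.png")
cv2.imwrite('pics/s7c.png',cv2.resize(im[160:290,190:310,::-1],None,fx=4.5,fy=4.5,interpolation=cv2.INTER_CUBIC))
E
```

```text
time_s: 12.68
tcp_pos: [0.466, 0.0132, 0.1041]
eef_rot: [-179.9, 0.0, -77.0]
contact_force: [4.9, 1.3, 1.2]
gripper_width: 0.0098
```

View pics/s7c.png

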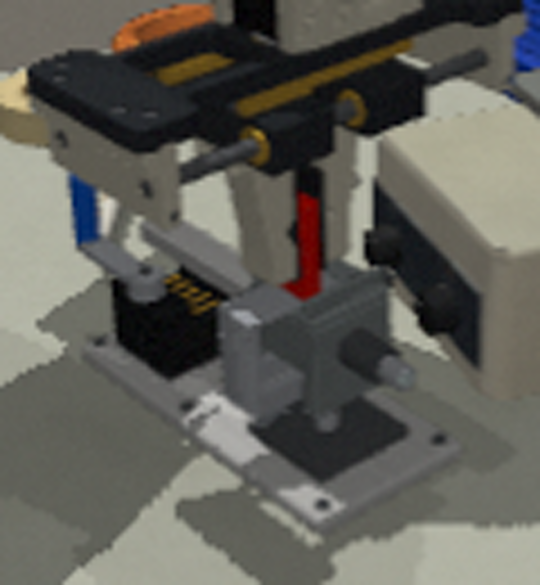

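```bash
python3 -m inch '0 0 -0.004 0 0 0 0;0 0 -0.004 0 0 0 0;0 0 -0.004 0 0 0 0;0 0 -0.004 0 0 0 0;0 0 -0.004 0 0 0 0;0 0 -0.004 0 0 0 0;0 0 -0.004 0 0 0 0;0 0 -0.004 0 0 0 0;0 0 -0.004 0 0 0 0;0 0 0 0 0 0 0;0 0 0 0 0 0 0'
python3 - <<'E'
from h import *
p,im=cap("scene","s8.png")
cv2.imwrite('pics/s8c.png',cv2.resize(im[150:290,190:310,::-1],None,fx=4.2,fy=4.2,interpolation=cv2.INTER_CUBIC))
p,im=cap("wrist","w8.png")
E
```

```text
time_s: 13.65
tcp_pos: [0.4648, 0.0128, 0.1393]
eef_rot: [-180.0, 0.0, -77.0]
contact_force: [-0.9, -0.3, -2.8]
gripper_width: 0.0097
```

View pics/s8c.png

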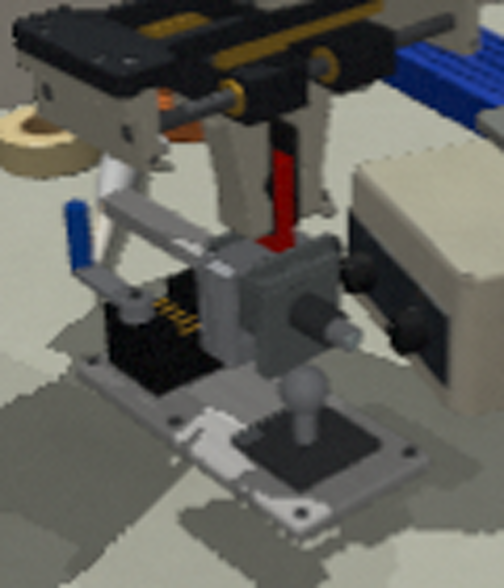

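View pics/w8.png

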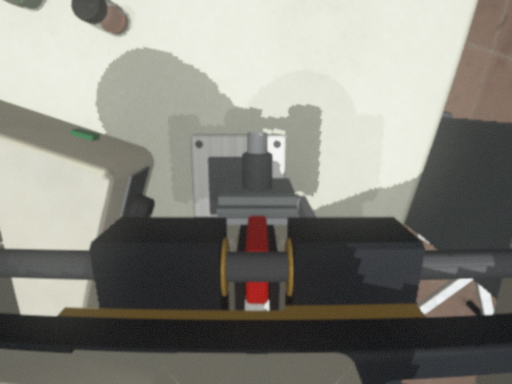

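```bash
python3 -m inch '0 0 -0.006 0 0 0 0;0 0 -0.008 0 0 0 0;0 0 -0.008 0 0 0 0;0 0 -0.008 0 0 0 0;0 0 -0.006 0 0 0 0;0 0 -0.004 0 0 0 0;0 -0.003 0 0 0 0 0;0 -0.004 0 0 0 0 0;0 -0.004 0 0 0 0 0;0 -0.004 0 0 0 0 0;0 -0.002 0 0 0 0 0;0 0 0 0 0 0 0;0 0 0 0 0 0 0;0 0 0 0 0 0 0;0 0 0 0 0 0 0'
python3 - <<'E'
from h import *
p,im=cap("scene","s9.png")
cv2.imwrite('pics/s9c.png',cv2.resize(im[130:310,190:410,::-1],None,fx=3.3,fy=3.3,interpolation=cv2.INTER_CUBIC))
p,im=cap("wrist","w9.png");p,im=cap("top","t9.png")
E
```

```text
time_s: 15.0
tcp_pos: [0.4812, 0.0166, 0.1791]
eef_rot: [180.0, -0.0, -77.0]
contact_force: [-0.7, -0.6, -2.5]
gripper_width: 0.0095
```

View pics/s9c.png

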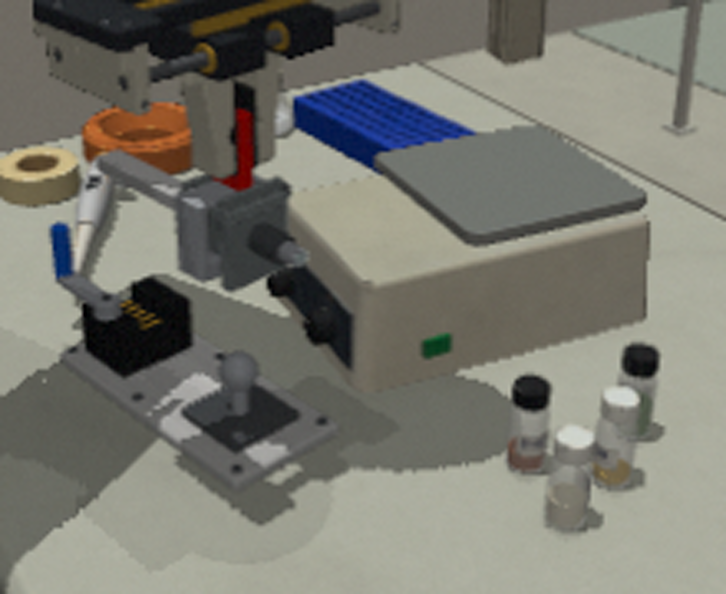

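View pics/w9.png

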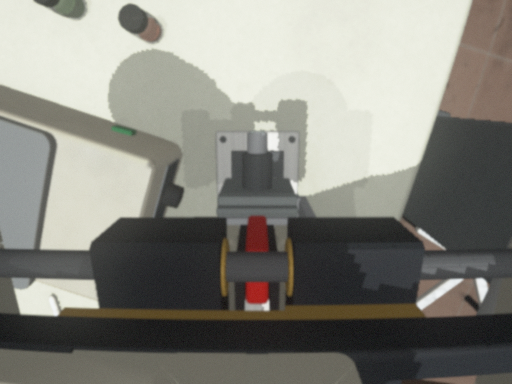

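View pics/t9.png

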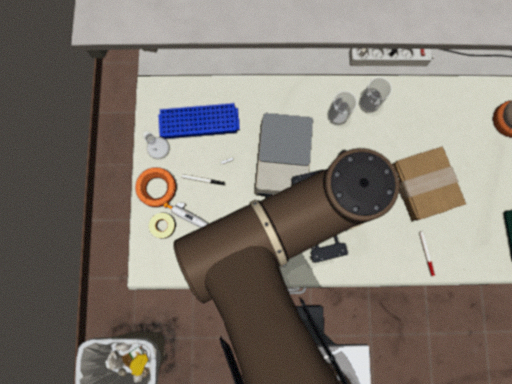

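Run:
```python
from h import *
p=r.camera_params("scene"); im=cv2.imread('pics/s9.png'); im=cv2.resize(im,None,fx=4,fy=4,interpolation=cv2.INTER_CUBIC)
a=np.radians(102.9);c,s=np.cos(a),np.sin(a)
def w(l): return [.4805+c*l[0]-s*l[1],.016+s*l[0]+c*l[1],l[2]]
def seg(A,B,col=(0,255,0)):
    q=proj(p,[w(A),w(B)])*4+1.5; cv2.line(im,tuple(map(int,q[0])),tuple(map(int,q[1])),col,1)
z0=.116
for z in (z0,z0+.048):
    for A,B in (((-.022,.022),(.022,.022)),((-.022,-.022),(-.022,.022)),((.022,.022),(.022,-.022)),((-.022,-.022),(.022,-.022))): seg((*A,z),(*B,z))
for zz in (.136,.146): seg((.022,.009,zz),(.125,.009,zz),(0,255,255)); seg((.022,-.009,zz),(.125,-.009,zz),(0,255,255))
for zz in(.01,):
  for A,B in (((-.045,-.042),(-.045,.042)),((-.045,.042),(.14,.042)),): seg((*A,zz),(*B,zz),(255,0,255))
cv2.imwrite('pics/s9o.png',im[560:1160,780:1280])
```

```text
(no output)
```

View pics/s9o.png

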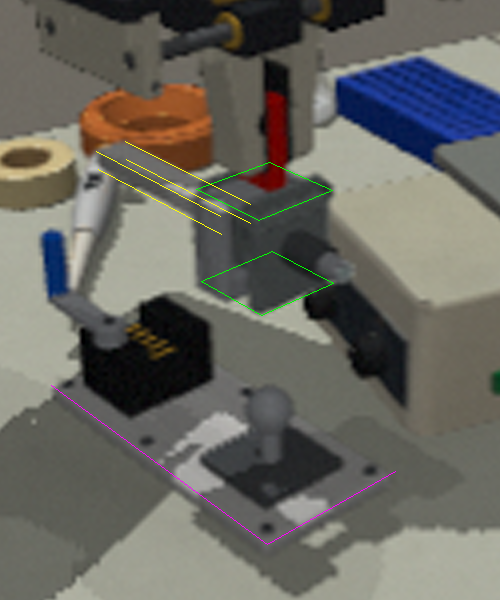

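```bash
python3 -m inch '0 0 0 0 0 0 0;0 0 0 0 0 0 0;0 0 0 0 0 0 0'
python3 - <<'E'
from plant import r
print(r.get_state()["qd"]); print(r.close_job())
E
```

```text
time_s: 15.4
tcp_pos: [0.4814, 0.0166, 0.1792]
eef_rot: [-180.0, -0.0, -77.0]
contact_force: [0.3, -0.1, -3.0]
gripper_width: 0.0096
[-0.10582682  0.16218252  0.03292271 -0.07053883  0.11537942 -0.05679954]
the job is handed in; nothing more can be done
None
```

The job is handed in at 15.4 s. The coupler is off its ball and held still by the latch tab, about 10 cm above its mount, with the lever left open.

**What I did:**
- I swung the lever with the fingers loosely around its knob, from about 0.24 to about 1.6 rad.
- I gripped the tab at 45 N and drew the latch about 16 mm.
- I lifted the coupler clear, raised it further, and shifted it back by the latch travel so it sits over the mount again.

**Last checks:**
- **Height:** the gripper is 100 mm above where it gripped the tab, and back within 1 mm of that spot sideways.
- **Hold:** the opening reads 9.6 mm on the 10 mm tab. The sensed load is about 3 N, which matches the 0.3 kg coupler.
- **Level:** an overlay of a level coupler on the scene picture agreed within a few pixels. That suggests a tilt of a few degrees at most; I did not measure it more closely.
- **Surroundings:** the vials, hotplate and other items in the last scene and top pictures looked as they did at the start. The arm hid part of the top view.

**Disagreement:** the wrist camera put the dock about 5 mm further along y than the scene and top cameras. I used values in between, and the pictures taken just before each grasp showed the part centred between the fingers.

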